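Lock the drying rack, draw the spired ornament and hold it tipped over the tray

TASK

Push the drying rack's sliding block fully back into its frame, then swing the latch lever right across the front of the block to lock it. Then draw the tall spired ornament out of its socket and finish holding it in the gripper above the middle of the shallow tray, leaning half-way over (about 45 degrees from upright, spire still the upper end), with every part of it at least 10 cm above the table and touching nothing else; do not put it down or let go. Leave the other two ornaments standing in the rack and do not shift the paint jar or the mug.

Things in the scene. Friction and masses are not known exactly. Their poses are not given: they have to be found in the camera images.
- rack: fixed wooden drying rack, 235 x 300 mm; its front is its own -x side (towards the robot, turned up to 0.2 rad). Origin: on the table under the frame's middle; +x back, +y left, z up. Side rails 22 mm high. A block slides in it and holds three upright ornaments in a row at rack y = -85, 0, +85 mm, in sockets 11 mm wide, 32 mm deep; row at rack x = -30 mm at the start, +20 mm when home
- slide (a joint): travel in m of the sliding block (140 mm deep, 240 wide, top 50 mm above the table): 0 at the start (pulled out towards the robot), 0.050 fully home at its stop. Moves along rack +x, 2 N of friction plus 8 N per m/s; stays where it is left
- push_tab (a point): middle of the front (-x) face of the upright wooden push tab on the block's front board, 80 mm above the table. The tab is 60 mm wide (rack y), 10 mm thick (rack x), and rises from 50 to 95 mm above the table. The point moves with the block; same axes as the rack
- latch (a joint): latch lever angle in rad, vertical hinge, counter-clockwise from above positive: 0 = lever points to the front (rack -x), 1.571 = locked, at its stop, lever across the front of the block (points to rack -y). Starts open, -0.6 to 0.1. 0.05 N m of friction, stays where it is left. It closes only when the block is home; closed, the block cannot slide out
- latch_hinge (a point): the latch's hinge axis, on the left front corner of the rack (rack x -78, y +137 mm), 26 mm above the table; same axes as the rack. The lever is a flat steel bar 12 mm wide, 26 to 40 mm above the table
- latch_peg (a point): a point on the axis of the upright round aluminium peg at the lever's free end, 60 mm from the hinge axis: 12 mm thick, 40 to 106 mm above the table, the point 106 mm above the table, at its top. Turns with the lever
- finial: the tall spired ornament: pearl grey, 204 mm long, about 80 g. Origin: foot of its dowel; z along it to the spire tip. Along z: dowel 10 mm thick 0 to 48 mm (lowest 32 in the socket), ball 54 mm wide centred at 75, bulb 30 wide centred at 110, straight stem 15 mm thick 125 to 182 (grip here), pointed tip to 204. Stands in any of the three sockets, foot 18 mm above the table; may lean 2 degrees
- finial_ball (a point): centre of the finial's ball, 75 mm up its z axis from the foot
- bauble: bystander: round ornament 46 mm wide with a small brass cap on a 10 mm dowel in the rack, top 117 mm above the table. Origin: foot of the dowel, z up
- drop: bystander: onion-shaped ornament 48 mm wide on a 10 mm dowel in the rack, top 116 mm above the table. Origin: foot of the dowel, z up
- catch_tray: fixed shallow open plastic tray, 240 (its x) x 180 (its y) x 45 mm high, 5 mm walls. Origin: on the table under its centre, z up
- paint_jar: bystander: glass paint jar, 60 mm wide, 85 mm high, loose on the table. Origin: centre of the underside
- mug: bystander: white mug, 80 mm wide, 90 mm high, loose on the table. Origin: centre of the underside

How it is judged:
By the outcome, as a careful person would: the job done as asked, in the order asked, and still so for the second after the job is handed in, while the arm keeps its last pose, push and grip.
It also fails if it takes over 61 s, if anything falls off the work surface, if the arm or the gripper's body presses on something with over 40 N, if the wrist force passes 120 N, or if a joint passes its speed limit or range.

ROBOT

A 7-joint arm with a two-finger parallel gripper is mounted at the origin on the work surface. World frame = base frame: x ahead of the robot, y to its left, z up, the work surface at z = 0. Lengths are in m, angles in rad, forces in N, time in s.
With the tool pointing down it reaches from about 0.425 to 0.875 m from the base axis. Payload 4.7 kg.
Tool frame: the origin (TCP) lies midway between the tips of the shut fingers; the grasp point (between the pads) lies 19 mm behind it; z points along the fingers, y is the line along which they close (so a half turn about z gives the same grasp; the last joint's range is limited). The gripper opens to 87 mm and grips with 3 to 60 N. Pads are 19 mm wide; open, the fingers measure 117 mm over their backs; the gripper's body (75 mm by 190 mm) begins 51 mm behind the grasp point.
Start: joints at [1.361, 0.321, -0.07, 1.45, 0.023, 1.371, -0.057], TCP at [0.144, -0.634, 0.223] pointing down, gripper open.
Joint ranges: [-2.86, 2.86], [-0.3, 2.09], [-1.38, 1.24], [0.06, 2.45], [-1.56, 4.7], [0.09, 2.05], [-2.69, 2.69]. Speed limits (rad/s): [2.57, 2.57, 3.14, 3.14, 3.14, 3.14, 3.14].

INTERFACE

Orientations are given as a rotation vector (axis times angle).
In Python, from bench import ctrl gives the robot as it stands. The module is installed in compiled form; this text tells all that it offers.
- The arm moves only by the tool carry_out, never from a script. Its argument "steps" is a list of rows, each a list of 7 numbers: the turn, a rotation vector about the world's x, y, z in degrees, then the shift along the world's x, y, z in cm, then the opening, from 0 (shut) to 1 (fully open). A call has 1 to 12 rows; each row is the pose to reach, as a shift and turn from the pose commanded when the call began; what a row does not reach only later rows make up. A row lasts 1/10 s, in which the tool goes at most 50 mm and 8.59 degrees, less where a joint would pass 70% of its speed; a pose out of reach is approached as far as the arm can. A call with a gripper value outside its range is refused whole. The fingers move at their own pace and stop on an object; "squeeze" is the grip in N (left out, the last holds). Time passes only in rows, so rows that repeat a pose let the fingers close. It gives the time, the measured TCP pose, the force, the opening and the grip force at its end, in the units of the state.
- ctrl.get_state(): the state, without advancing time (a new reading comes with each control period).
- ctrl.get_image(name): name is "side" or "top" or "wrist"; returns a dict with "pixels" (400x640x3 uint8, red, green, blue), "camera_matrix" (3x3 intrinsics, pixels), "cam_to_world" (4x4, takes a point from camera to world coordinates); the wrist camera has in their place "T_tool_cam" (4x4, takes a point from camera to tool coordinates, whose origin is the TCP and whose axes are the flange's). Camera axes: x right, y down, z forward; pixel columns grow to the right and rows downward; lengths in m; the calibration is good to about 2 mm. A picture is of the moment at which its call begins: read the wrist's pose just before it. There is no depth.
- ctrl.close_job(): hands the job in; it is judged then, once.
The state is a dict: "time": time; "joint_positions": joint angles; "qd": joint speeds; "joint_torque": joint torques, N m; "position": TCP position; "tool_rot": TCP orientation; "ft_force": force on the tool from outside, world axes, zero at the start; "torque": the same for the moment, N m; "grip_width": opening from 0.0 (shut) to 1.0 (fully open); "grip_force": force on a finger pad.
Only numpy, scipy, OpenCV 4.12 (cv2) and the standard library are available. Lean on these libraries where they do the work, as an engineer would, in place of code of your own. Each camera call takes 0.05 s, during which the arm holds its last target. There are 200 camera calls.

## Working session

There is one attempt and no reset: what is moved stays moved. The work goes in short steps, Python scripts to look and compute and a tool call to move; the robot and the scene stay as the last step left them, time stands still between calls to the robot, and variables do not carry over. Pictures are saved under pics/ and viewed, at most 10 in all, crops included, and the job is handed in when it is done.

Besides the shell and the picture viewer there is one more tool, called by a JSON object that holds its "fn" and its "kwargs", one argument or row to a line. carry_out: Moves the arm, as the interface text tells. Its arguments: {"type":"object","properties":{"steps":{"type":"array","items":{"type":"array","items":{"type":"number"}}},"squeeze":{"type":"number"}},"required":["steps"]}

```bash
mkdir -p pics; cat > h.py <<'E'
import numpy as np, cv2, json, pickle
from bench import ctrl
def snap(cam, fn):
    s=ctrl.get_state(); im=ctrl.get_image(cam)
    cv2.imwrite('pics/'+fn+'.png', im['pixels'][:,:,::-1])
    K=np.array(im['camera_matrix'])
    if 'cam_to_world' in im: T=np.array(im['cam_to_world'])
    else:
        W=np.eye(4); W[:3,:3]=cv2.Rodrigues(np.array(s['tool_rot'],float))[0]; W[:3,3]=s['position']; T=W@np.array(im['T_tool_cam'])
    pickle.dump((K,T),open('pics/'+fn+'.pkl','wb')); return K,T
def load(fn): return pickle.load(open('pics/'+fn+'.pkl','rb'))
def ray(fn,uv):
    K,T=load(fn); d=T[:3,:3]@np.linalg.solve(K,[uv[0],uv[1],1]); return T[:3,3],d/np.linalg.norm(d)
def atz(fn,uv,z):
    o,d=ray(fn,uv); return o+d*(z-o[2])/d[2]
def tri(*obs):
    A=np.zeros((3,3));b=np.zeros(3); R=[ray(*o) for o in obs]
    for o,d in R: P=np.eye(3)-np.outer(d,d); A+=P;b+=P@o
    p=np.linalg.solve(A,b); return p,[round(1e3*np.linalg.norm(np.cross(p-o,d)),1) for o,d in R]
def proj(fn,p):
    K,T=load(fn); q=K@(T[:3,:3].T@(np.array(p)-T[:3,3])); return q[:2]/q[2]
E
python3 - <<'E'
from h import *
for c in('top','side'):
    K,T=snap(c,c+'0'); print(c,K[0,0],T.round(3).tolist())
s=ctrl.get_state(); print({k:np.round(v,3).tolist() for k,v in s.items()})
E
```

```text
top 506.39239564266944 [[-0.019, -0.985, 0.174, 0.402], [-1.0, 0.016, -0.014, -0.035], [0.011, -0.174, -0.985, 1.236], [0.0, 0.0, 0.0, 1.0]]
side 505.68175666467505 [[-0.815, -0.413, 0.406, 0.093], [-0.579, 0.599, -0.554, 0.648], [-0.014, -0.686, -0.727, 0.997], [0.0, 0.0, 0.0, 1.0]]
{'time': 0.1, 'joint_positions': [1.361, 0.322, -0.07, 1.452, 0.023, 1.371, -0.057], 'qd': [0.002, -0.002, 0.001, -0.001, 0.001, 0.001, 0.0], 'joint_torque': [-0.0, -49.257, -0.406, -31.34, -0.064, 0.04, 0.0], 'position': [0.144, -0.633, 0.222], 'tool_rot': [-3.12, -0.351, 0.0], 'ft_force': [0.621, -0.728, -0.051], 'torque': [-0.04, 0.007, -0.033], 'grip_force': 0.0, 'grip_width': 1.0}
```

View pics/top0.png

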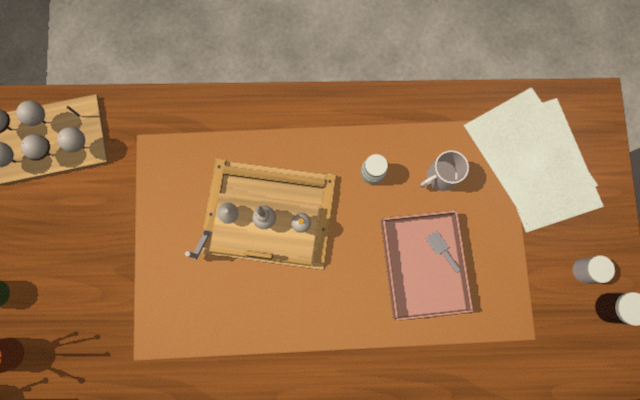

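View pics/side0.png

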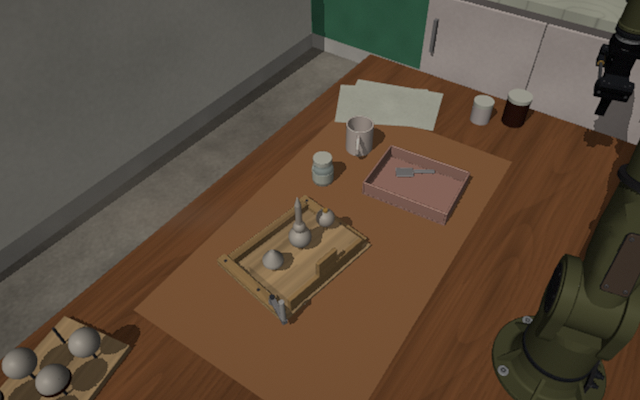

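Top: rack centred near (270,215), finial in the middle socket (264,215), drop (228,212), bauble (302,222), latch peg (188,254), tray corners (383,219)-(471,312), jar (375,168), mug (452,170). Side: finial tip (298,197), tab (328,262), latch (280,310). I'll take enlarged crops for accurate pixels.

```bash
python3 - <<'E'
from h import *
a=cv2.imread('pics/top0.png')[150:280,175:345]; b=cv2.imread('pics/side0.png')[185:330,210:380]
a=cv2.resize(a,None,fx=4.7,fy=4.6,interpolation=cv2.INTER_CUBIC)
cv2.imwrite('pics/topc.png',a)
cv2.imwrite('pics/sidec.png',cv2.resize(b,None,fx=4,fy=4,interpolation=cv2.INTER_CUBIC))
E
```

```text
(no output)
```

View pics/topc.png

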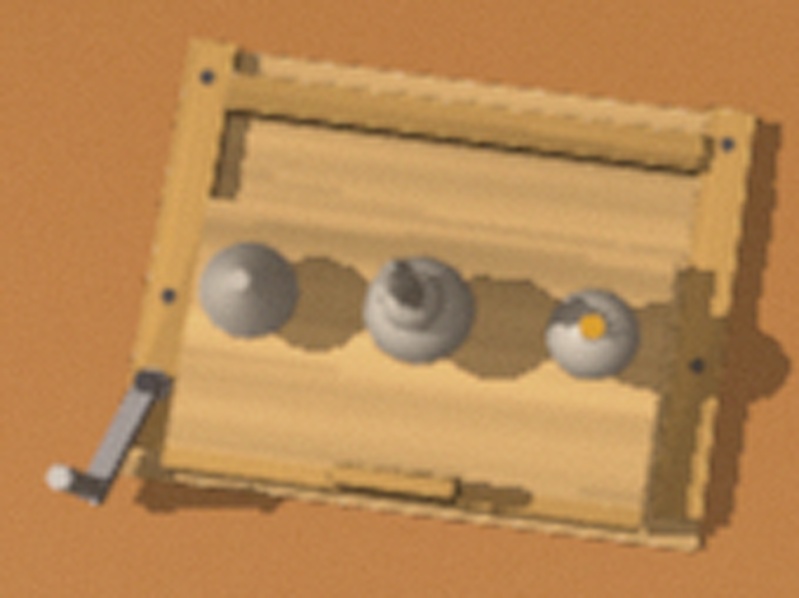

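View pics/sidec.png

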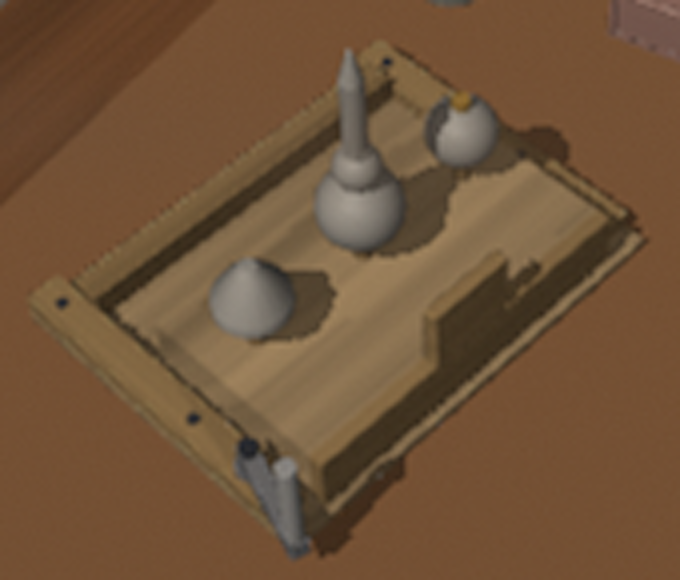

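Crops: peg top at crop (60,477) top / (287,466) side; hinge (152,382)/(249,447); rail screws (207,76)/(62,302), (727,144)/(387,61); ball (418,309)/(359,206); spire tip (400,265)/(349,52).

```bash
python3 - <<'E'
from h import *
t=lambda x,y:('top0',(175+x/4.7-.5+.1,150+y/4.6-.5+.1)); s=lambda x,y:('side0',(210+x/4-.4,185+y/4-.4))
P={'peg':((60,477),(287,466)),'hinge':((152,382),(249,447)),'scrLB':((207,76),(62,302)),'scrLF':((168,295),(194,418)),'scrRB':((727,144),(387,61)),
'ball':((418,309),(359,206)),'tip':((400,265),(349,52)),'bulb':((413,296),(356,168)),'tabR':((460,482),(505,257)),'drop':((240,280),(253,260)),'cap':((593,327),(461,100)),'frontL':((165,468),(322,462))}
r={}
for k,(a,b) in P.items():
    p,e=tri(t(*a),s(*b)); r[k]=p; print(k,(p*1e3).round(1),e)
v=r['scrLF']-r['scrLB']; print('yaw from left rail',np.arctan2(-v[1],-v[0]))
v=r['scrLB']-r['scrRB']; print('yaw from screws y', np.arctan2(-v[0],v[1]))
v=r['drop']-r['cap']; print('yaw row', np.arctan2(-v[0],v[1]), np.linalg.norm(v[:2]))
# yaw & origin from hinge, ball, screws
for c in [(383,219),(457,212),(471,312),(396,319)]: print('tray',atz('top0',c,.045).round(3))
print('jar',atz('top0',(375,161),.085),'mug',atz('top0',(452,164),.09))
E
```

```text
peg [498.4 241.1 107.4] [np.float64(0.8), np.float64(0.8)]
hinge [552.9 212.8  41. ] [np.float64(1.7), np.float64(1.7)]
scrLB [718.5 190.5  24.4] [np.float64(1.1), np.float64(1.1)]
scrLF [600.  208.5  24.4] [np.float64(0.7), np.float64(0.7)]
scrRB [676.7 -80.6  25.5] [np.float64(1.1), np.float64(1.1)]
ball [579.7  73.5  93.9] [np.float64(0.8), np.float64(0.8)]
tip [581.   69.9 218.2] [np.float64(1.6), np.float64(1.6)]
bulb [580.9  72.7 126.1] [np.float64(0.6), np.float64(0.6)]
tabR [492.9  53.2  88.4] [np.float64(0.7), np.float64(0.7)]
drop [590.5 154.9 120.9] [np.float64(0.1), np.float64(0.1)]
cap [566.4 -11.4 116.9] [np.float64(1.3), np.float64(1.3)]
frontL [507.7 203.1  53.6] [np.float64(2.0), np.float64(2.0)]
yaw from left rail -0.15062023042251518
yaw from screws y -0.1528929633969845
yaw row -0.14419768724318366 0.16804258536899186
tray [ 0.576 -0.206  0.045]
tray [ 0.59  -0.384  0.045]
tray [ 0.356 -0.401  0.045]
tray [ 0.343 -0.227  0.045]
jar [ 0.70835892 -0.18727034  0.085     ] mug [ 0.69698973 -0.36662189  0.09      ]
```

Rack yaw is about −0.15 rad, origin ≈ (0.6095, 0.0675). Tab face is at rack x ≈ −113, latch ≈ −0.33 rad. Moving to the front of the tab with shut fingers.

{"fn": "carry_out", "kwargs": {
  "steps": [
    [0, 0, -21.6, 30.6, 33.4, 0, 0],
    [0, 0, -21.6, 30.6, 33.4, 0, 0],
    [0, 0, -21.6, 30.6, 33.4, 0, 0],
    [0, 0, -21.6, 30.6, 33.4, 0, 0],
    [0, 0, -21.6, 30.6, 33.4, 0, 0],
    [0, 0, -21.6, 30.6, 33.4, 0, 0],
    [0, 0, -21.6, 30.6, 33.4, 0, 0],
    [0, 0, -21.6, 30.6, 33.4, 0, 0],
    [0, 0, -21.6, 30.6, 33.4, 0, 0],
    [0, 0, -21.6, 31, 72, 0, 0],
    [0, 0, -21.6, 31, 72, 0, 0],
    [0, 0, -21.6, 31, 72, 0, 0]
  ]
}}

```text
time: 1.3
position: [0.4499, -0.1503, 0.222]
tool_rot: [-3.132, 0.24, 0.001]
ft_force: [0.9, 0.4, -0.1]
grip_width: 0.032
grip_force: 0.0
```

{"fn": "carry_out", "kwargs": {
  "steps": [
    [0, 0, 0, 0.5, 5, 0, 0],
    [0, 0, 0, 1, 10, 0, 0],
    [0, 0, 0, 1, 15, 0, 0],
    [0, 0, 0, 1, 20, 0, 0],
    [0, 0, 0, 1, 24, 0, 0],
    [0, 0, 0, 1, 24, -3, 0],
    [0, 0, 0, 1, 24, -8, 0],
    [0, 0, 0, 1, 24, -13, 0],
    [0, 0, 0, 1, 24, -15.2, 0],
    [0, 0, 0, 1, 24, -15.2, 0]
  ]
}}

```text
time: 2.3
position: [0.4567, 0.0871, 0.0671]
tool_rot: [3.132, -0.24, -0.013]
ft_force: [0.5, -1.0, 0.6]
grip_width: 0.005
grip_force: 0.0
```

```bash
python3 - <<'E'
from h import *
snap('top','t1');snap('side','s1')
a=cv2.imread('pics/t1.png')[150:290,170:345]; b=cv2.imread('pics/s1.png')[175:330,210:380]
cv2.imwrite('pics/c1.png',np.hstack([cv2.resize(x,(400,340),interpolation=cv2.INTER_CUBIC) for x in(a,b)]))
E
```

```text
(no output)
```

View pics/c1.png

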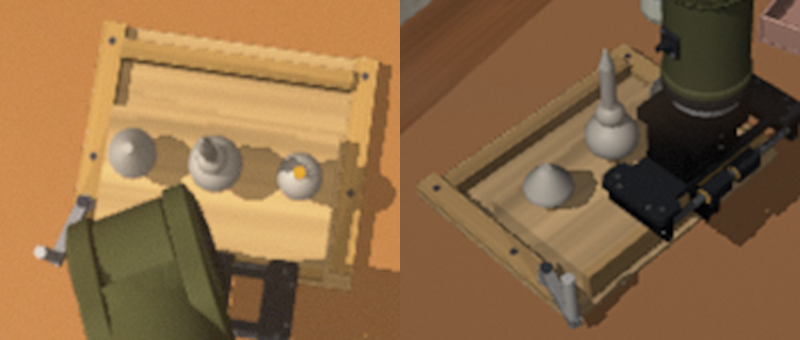

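The gripper sits in front of the tab, clear of ornaments and latch (peg at crop (40,254) in the left half). Pushing along rack +x.

{"fn": "carry_out", "kwargs": {
  "steps": [
    [0, 0, 0, 1, -0.15, 0, 0],
    [0, 0, 0, 2, -0.3, 0, 0],
    [0, 0, 0, 2.8, -0.4, 0, 0],
    [0, 0, 0, 3.3, -0.5, 0, 0],
    [0, 0, 0, 3.9, -0.6, 0, 0],
    [0, 0, 0, 4.5, -0.7, 0, 0],
    [0, 0, 0, 5.1, -0.8, 0, 0],
    [0, 0, 0, 5.7, -0.85, 0, 0],
    [0, 0, 0, 6.3, -0.95, 0, 0],
    [0, 0, 0, 6.8, -1.05, 0, 0],
    [0, 0, 0, 7.2, -1.1, 0, 0],
    [0, 0, 0, 7.5, -1.15, 0, 0]
  ]
}}

```text
time: 3.6
position: [0.5288, 0.077, 0.0696]
tool_rot: [3.13, -0.239, -0.023]
ft_force: [-23.7, 2.5, 15.2]
grip_width: 0.01
grip_force: 11.9
```

{"fn": "carry_out", "kwargs": {
  "steps": [
    [0, 0, 0, 0, 0, 0, 0],
    [0, 0, 0, 0.2, 0, 0, 0],
    [0, 0, 0, 0.2, 0, 0, 0]
  ]
}}

```text
time: 3.9
position: [0.5287, 0.0771, 0.0693]
tool_rot: [3.129, -0.238, -0.029]
ft_force: [-25.2, 1.4, 17.3]
grip_width: 0.004
grip_force: 12.0
```

```bash
python3 - <<'E'
from h import *
snap('top','t2');snap('side','s2')
a=cv2.imread('pics/t2.png')[150:290,170:345]; b=cv2.imread('pics/s2.png')[175:330,210:380]
cv2.imwrite('pics/c2.png',np.hstack([cv2.resize(x,(400,340),interpolation=cv2.INTER_CUBIC) for x in(a,b)]))
O=np.array([.6095,.0675,0]);X=np.array([.9888,-.1494,0]);Y=np.array([.1494,.9888,0])
for x in(-30,20):
  for y,z in((85,.105),(-85,.117),(0,.094)):
    p=O+X*x/1e3+Y*y/1e3+[0,0,z]; u=proj('t2',p);w=proj('s2',p); print(x,y,((u-[170,150])*[400/175,340/140]).round(),((w-[210,175])*[400/170,340/155]+[400,0]).round())
E
```

```text
-30 85 [129. 147.] [547. 173.]
-30 -85 [299. 170.] [671.  75.]
-30 0 [215. 161.] [612. 133.]
20 85 [137.  95.] [512. 147.]
20 -85 [306. 117.] [636.  53.]
20 0 [222. 109.] [577. 109.]
```

View pics/c2.png

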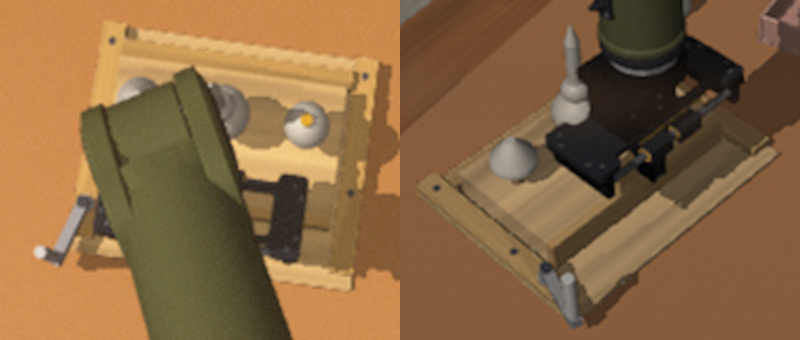

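The block looks home: bauble cap at crop (304,124), matching the home prediction within ~2 mm, and force rises with no motion. Retreating and moving above the latch peg.

{"fn": "carry_out", "kwargs": {
  "steps": [
    [0, 0, 0, -2, 0.3, 0, 0],
    [0, 0, 0, -4, 0.6, 0, 0],
    [0, 0, 0, -4, 0.6, 4, 0],
    [0, 0, 0, -4, 0.6, 8.5, 0.5],
    [0, 0, 0, -3.8, 5.5, 8.5, 0.5],
    [0, 0, 0, -3.5, 10.5, 8.5, 0.5],
    [0, 0, 0, -3.4, 15, 8.5, 0.5],
    [0, 0, 0, -3.4, 16.4, 8.5, 0.5],
    [0, 0, 0, -3.4, 16.4, 8.5, 0.5],
    [0, 0, 0, -3.4, 16.4, 8.5, 0.5]
  ]
}}

```text
time: 5.0
position: [0.504, 0.2391, 0.1554]
tool_rot: [3.132, -0.241, 0.001]
ft_force: [0.2, 0.9, 0.0]
grip_width: 0.482
grip_force: 0.0
```

```bash
python3 - <<'E'
from h import *
snap('wrist','w3'); snap('top','t3'); print(proj('w3',[.4984,.2411,.106]))
s=ctrl.get_state(); print(s['position'],s['tool_rot'])
O=np.array([.6095,.0675,0]);X=np.array([.9888,-.1494,0]);Y=np.array([.1494,.9888,0])
for y,z in((-85,.117),(0,.094)): print(proj('w3',O+X*.02+Y*y/1e3+[0,0,z]),proj('t3',O+X*.02+Y*y/1e3+[0,0,z]))
E
```

```text
[321.6179345  223.12365045]
[0.50412408 0.23782393 0.15537903] [ 3.13075396e+00 -2.44736741e-01  7.12729824e-04]
[747.17253308 -26.89603618] [303.83792079 198.00005309]
[564.80611233 -12.21528858] [267.30686486 195.03814008]
```

View pics/w3.png

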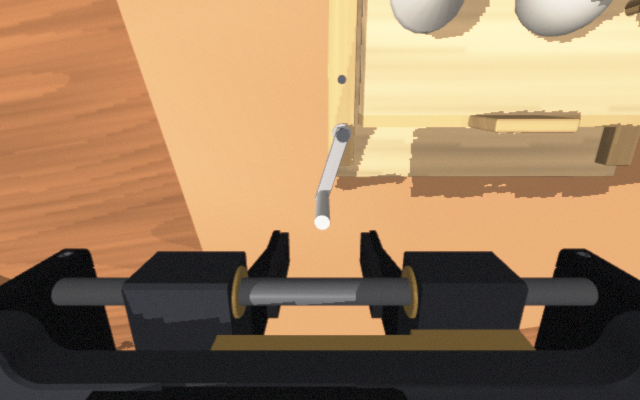

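The wrist view shows the peg top at (322,222), predicted (321.6,223), hinge at (342,132), between the open fingers. Lowering onto it and closing.

{"fn": "carry_out", "kwargs": {
  "steps": [
    [0, 0, 0, -0.5, 0.2, 0, 0.5],
    [0, 0, 0, -0.5, 0.2, -4, 0.5],
    [0, 0, 0, -0.5, 0.2, -8.5, 0.5],
    [0, 0, 0, -0.5, 0.2, -8.5, 0.5],
    [0, 0, 0, -0.5, 0.2, -8.5, 0],
    [0, 0, 0, -0.5, 0.2, -8.5, 0],
    [0, 0, 0, -0.5, 0.2, -8.5, 0],
    [0, 0, 0, -0.5, 0.2, -8.5, 0],
    [0, 0, 0, -0.5, 0.2, -8.5, 0]
  ],
  "squeeze": 10
}}

```text
time: 6.0
position: [0.4989, 0.2421, 0.0716]
tool_rot: [-3.132, 0.241, -0.003]
ft_force: [0.9, -0.3, 2.1]
grip_width: 0.13
grip_force: 10.5
```

```bash
python3 - <<'E'
from h import *
s=ctrl.get_state(); p=s['position']; print(p,s['grip_width'],s['ft_force'])
X=np.array([.9888,-.1494]);Y=np.array([.1494,.9888]);H=np.array([.5528,.2150]); d=p[:2]-H
print(np.linalg.norm(d)); th0=np.arctan2(-d@Y,-d@X); print(th0)
for f in np.linspace(0,1,13): 
    th=th0+f*(1.62-th0); print(th.round(2), (100*(H+.06*(-np.cos(th)*X-np.sin(th)*Y)-p[:2])).round(1))
E
```

```text
[0.49891576 0.24211238 0.07161526] 0.13003338467788458 [ 0.88003431 -0.26234035  2.13060881]
0.06032074964679594
-0.3162141791030597
-0.32 [ 0. -0.]
-0.15 [-0.3 -0.9]
0.01 [-0.6 -1.9]
0.17 [-0.6 -2.8]
0.33 [-0.5 -3.8]
0.49 [-0.3 -4.7]
0.65 [ 0.1 -5.6]
0.81 [ 0.7 -6.4]
0.97 [ 1.3 -7.1]
1.14 [ 2.1 -7.7]
1.3 [ 2.9 -8.2]
1.46 [ 3.8 -8.5]
1.62 [ 4.8 -8.7]
```

{"fn": "carry_out", "kwargs": {
  "steps": [
    [0, 0, 0, -0.3, -0.9, 0, 0],
    [0, 0, 0, -0.6, -1.9, 0, 0],
    [0, 0, 0, -0.6, -2.8, 0, 0],
    [0, 0, 0, -0.5, -3.8, 0, 0],
    [0, 0, 0, -0.3, -4.7, 0, 0],
    [0, 0, 0, 0.1, -5.6, 0, 0],
    [0, 0, 0, 0.7, -6.4, 0, 0],
    [0, 0, 0, 1.3, -7.1, 0, 0],
    [0, 0, 0, 2.1, -7.7, 0, 0],
    [0, 0, 0, 2.9, -8.2, 0, 0],
    [0, 0, 0, 3.8, -8.5, 0, 0],
    [0, 0, 0, 4.5, -8.7, 0, 0]
  ]
}}

```text
time: 7.2
position: [0.5419, 0.156, 0.0702]
tool_rot: [-3.131, 0.24, 0.007]
ft_force: [-10.2, 5.9, 8.8]
grip_width: 0.13
grip_force: 10.0
```

{"fn": "carry_out", "kwargs": {
  "steps": [
    [0, 0, 0, 0.2, 0, 0, 0],
    [0, 0, 0, 0.4, -0.1, 0, 0],
    [0, 0, 0, 0.4, -0.1, 0, 0]
  ]
}}

```text
time: 7.5
position: [0.5435, 0.1557, 0.0696]
tool_rot: [-3.133, 0.238, 0.013]
ft_force: [-8.7, 5.0, 7.3]
grip_width: 0.131
grip_force: 10.0
```

{"fn": "carry_out", "kwargs": {
  "steps": [
    [0, 0, 0, 0.3, 0, 0, 0],
    [0, 0, 0, 0.6, -0.1, 0, 0],
    [0, 0, 0, 0.6, -0.1, 0, 0],
    [0, 0, 0, 0.6, -0.1, 0, 0]
  ],
  "squeeze": 20
}}

```text
time: 7.9
position: [0.5452, 0.1554, 0.0691]
tool_rot: [3.131, -0.235, -0.026]
ft_force: [-19.5, 4.1, 14.7]
grip_width: 0.129
grip_force: 20.0
```

{"fn": "carry_out", "kwargs": {
  "steps": [
    [0, 0, 0, 0, 0, 0, 0.4],
    [0, 0, 0, 0, 0, 0, 0.4],
    [0, 0, 0, 0, 0, 0, 0.4],
    [0, 0, 0, 0, 0, 3, 0.4],
    [0, 0, 0, -1, 0, 7, 0.4],
    [0, 0, 0, -5, 0.5, 10, 0.6],
    [0, 0, 0, -8, -2, 14, 0.6],
    [0, 0, 0, -8, -5, 19, 0.6],
    [0, 0, 0, -8, -7, 23, 0.6],
    [0, 0, 0, -8, -7, 23, 0.6]
  ]
}}

```text
time: 8.9
position: [0.476, 0.0787, 0.3059]
tool_rot: [3.129, -0.251, 0.015]
ft_force: [1.1, -0.2, -0.2]
grip_width: 0.596
grip_force: 0.0
```

```bash
python3 - <<'E'
from h import *
s=ctrl.get_state(); print(s['position'],s['tool_rot'],s['joint_positions'])
snap('wrist','w4'); snap('top','t4');snap('side','s4')
a=cv2.imread('pics/w4.png'); b=cv2.imread('pics/s4.png')[175:315,210:380]; c=cv2.imread('pics/t4.png')[150:290,170:340]
cv2.imwrite('pics/c4.png',np.vstack([np.hstack([cv2.resize(x,(400,330),interpolation=cv2.INTER_CUBIC) for x in(b,c)]),cv2.resize(a[:240],(640,240))[:,:].copy() if 0 else cv2.copyMakeBorder(a[:250],0,0,0,160,cv2.BORDER_CONSTANT)]))
O=np.array([.6095,.0675,0]);X=np.array([.9888,-.1494,0]);Y=np.array([.1494,.9888,0])
for n,x,y,z in(('peg',-78,77,.106),('hinge',-78,137,.04),('ball',20,0,.093),('tip',20,0,.222),('cap',20,-85,.117)):
    p=O+X*x/1e3+Y*y/1e3+[0,0,z]
    print(n,p,((proj('s4',p)-[210,175])*[400/170,330/140]).round(),((proj('t4',p)-[170,150])*[400/170,330/140]+[400,0]).round(),(proj('w4',p)+[0,330]).round())
E
```

```text
[0.47604986 0.0787453  0.30593647] [ 3.12890083 -0.25088032  0.01476111] [ 0.59327758 -0.0628736  -0.76936055  1.69846998 -0.03898019  1.4799387
 -1.90272178]
peg [0.5438774 0.1552908 0.106    ] [188. 209.] [533. 193.] [249. 456.]
hinge [0.5528414 0.2146188 0.04     ] [146. 288.] [485. 194.] [217. 452.]
ball [0.629276 0.064512 0.093   ] [177. 117.] [629. 106.] [314. 364.]
tip [0.629276 0.064512 0.222   ] [168.  26.] [616.  78.] [308. 326.]
cap [ 0.616577 -0.019536  0.117   ] [236.  56.] [715. 113.] [395. 358.]
```

View pics/c4.png

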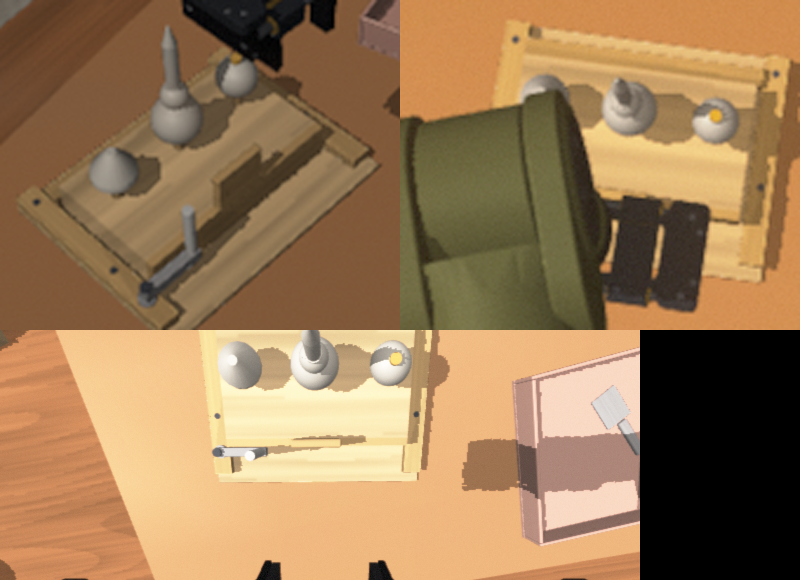

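Latch lies across the front: peg at crop (249,456), exactly at the predicted locked position; block home (ball and cap match predictions). Now going over the finial.

{"fn": "carry_out", "kwargs": {
  "steps": [
    [0, 0, 0, 4, -0.4, 0, 0.6],
    [0, 0, 0, 8, -0.8, 0, 0.6],
    [0, 0, 0, 12, -1.2, 0, 0.6],
    [0, 0, 0, 15.3, -1.4, 0, 0.6],
    [0, 0, 0, 15.3, -1.4, 0, 0.6],
    [0, 0, 0, 15.3, -1.4, -4, 0.6],
    [0, 0, 0, 15.3, -1.4, -4, 0.6],
    [0, 0, 0, 15.3, -1.4, -4, 0.6]
  ]
}}

```text
time: 9.85
position: [0.6248, 0.0695, 0.2593]
tool_rot: [3.132, -0.238, -0.006]
ft_force: [-0.4, 0.0, 0.5]
grip_width: 0.596
grip_force: 0.0
```

```bash
python3 - <<'E'
from h import *
s=ctrl.get_state(); print(s['position'],s['tool_rot'])
snap('wrist','w5'); snap('side','s5')
a=cv2.imread('pics/w5.png'); b=cv2.imread('pics/s5.png')[140:300,200:380]
cv2.imwrite('pics/c5.png',np.hstack([cv2.resize(a,(480,300)),cv2.resize(b,(320,300),interpolation=cv2.INTER_CUBIC)]))
for z in(.222,.2): print((proj('w5',[.6293,.0645,z])*.75).round(), ((proj('s5',[.6293,.0645,z])-[200,140])*[320/180,300/160]+[480,0]).round())
E
```

```text
[0.62479385 0.06951705 0.25932627] [ 3.13196481 -0.23806787 -0.00577434]
[247. 161.] [625.  86.]
[247. 153.] [626. 100.]
```

View pics/c5.png

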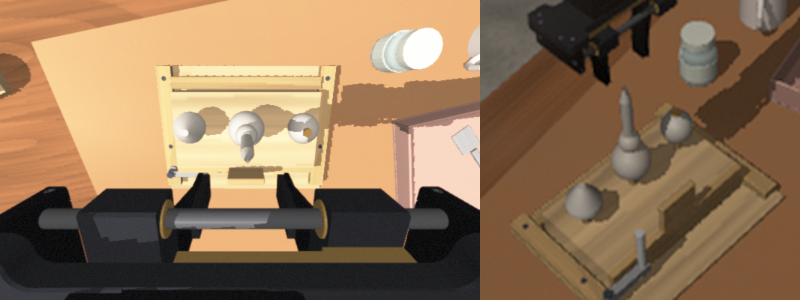

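Spire tip at (248,161) in the wrist half, predicted (247,161): the position is confirmed. Lowering onto the stem and gripping.

{"fn": "carry_out", "kwargs": {
  "steps": [
    [0, 0, 0, 0.45, -0.5, 0, 0.6],
    [0, 0, 0, 0.45, -0.5, -3, 0.6],
    [0, 0, 0, 0.45, -0.5, -6, 0.6],
    [0, 0, 0, 0.45, -0.5, -8.5, 0.6],
    [0, 0, 0, 0.45, -0.5, -10.1, 0.6],
    [0, 0, 0, 0.45, -0.5, -10.1, 0.6],
    [0, 0, 0, 0.45, -0.5, -10.1, 0],
    [0, 0, 0, 0.45, -0.5, -10.1, 0],
    [0, 0, 0, 0.45, -0.5, -10.1, 0],
    [0, 0, 0, 0.45, -0.5, -10.1, 0],
    [0, 0, 0, 0.45, -0.5, -10.1, 0],
    [0, 0, 0, 0.45, -0.5, -10.1, 0]
  ],
  "squeeze": 40
}}

```text
time: 11.15
position: [0.6309, 0.0641, 0.1599]
tool_rot: [-3.132, 0.24, -0.001]
ft_force: [-0.1, 0.2, 0.9]
grip_width: 0.164
grip_force: 40.0
```

{"fn": "carry_out", "kwargs": {
  "steps": [
    [0, 0, 0, 0, 0, 0.5, 0],
    [0, 0, 0, 0, 0, 1.5, 0],
    [0, 0, 0, 0, 0, 3, 0],
    [0, 0, 0, 0, 0, 4.5, 0],
    [0, 0, 0, 0, 0, 6.5, 0],
    [0, 0, 0, 0, 0, 9, 0],
    [0, 0, 0, 0, 0, 12, 0],
    [0, 0, 0, 0, 0, 15, 0],
    [0, 0, 0, 0, 0, 15, 0],
    [0, 0, 0, 0, 0, 15, 0]
  ]
}}

```text
time: 12.15
position: [0.631, 0.0642, 0.3112]
tool_rot: [3.132, -0.24, 0.003]
ft_force: [-0.3, -0.2, -0.5]
grip_width: 0.159
grip_force: 40.0
```

```bash
python3 - <<'E'
from h import *
s=ctrl.get_state(); print(s['position'],s['tool_rot'],s['joint_positions'],s['ft_force'])
E
```

```text
[0.63102849 0.06418336 0.31124514] [ 3.13237013 -0.24022901  0.00343049] [ 0.44969291  0.35363631 -0.79347797  1.32911814  0.25029785  1.55747456
 -2.03862906] [-0.26154309 -0.18169942 -0.53240226]
```

{"fn": "carry_out", "kwargs": {
  "steps": [
    [0, 0, 0, -1, -1.7, 0, 0],
    [0, 0, 0, -3, -5.2, 0, 0],
    [0, 0, 0, -5, -8.9, 0, 0],
    [0, 0, 0, -7, -12.5, 0, 0],
    [0, 0, 0, -9, -16, 0, 0],
    [0, 0, 0, -11, -19.6, 0, 0],
    [0, 0, 0, -13, -23.2, 0, 0],
    [0, 0, 0, -15, -26.8, 0, 0],
    [0, 0, 0, -17, -30.3, 0, 0],
    [0, 0, 0, -18.5, -33.1, 0, 0],
    [0, 0, 0, -19.5, -34.9, 0, 0],
    [0, 0, 0, -19.5, -34.9, 0, 0]
  ]
}}

```text
time: 13.35
position: [0.4327, -0.2885, 0.3082]
tool_rot: [-3.131, 0.251, 0.005]
ft_force: [0.1, -0.5, -1.4]
grip_width: 0.16
grip_force: 40.0
```

{"fn": "carry_out", "kwargs": {
  "steps": [
    [-2.2, -3.4, 0, 0, 0, 0, 0],
    [-5.5, -8.4, 0, 0, 0, 0, 0],
    [-8.7, -13.4, 0, 0, 0, 0, 0],
    [-12, -18.4, 0, 0, 0, 0, 0],
    [-15.3, -23.4, 0, 0, 0, 0, 0],
    [-18.6, -28.5, 0, 0, 0, 0, 0],
    [-21.3, -32.7, 0, 0, 0, 0, 0],
    [-23.5, -36, 0, 0, 0, 0, 0],
    [-24.6, -37.7, 0, 0, 0, 0, 0],
    [-24.6, -37.7, 0, 0, 0, 0, 0],
    [-24.6, -37.7, 0, 0, 0, 0, 0]
  ]
}}

```text
time: 14.45
position: [0.4496, -0.2987, 0.2681]
tool_rot: [2.818, -0.241, 0.625]
ft_force: [-1.5, -1.4, 0.1]
grip_width: 0.162
grip_force: 40.0
```

```bash
python3 - <<'E'
from h import *
s=ctrl.get_state(); R=cv2.Rodrigues(np.array(s['tool_rot']))[0]; z=R[:,2]; print(s['position'],z,np.degrees(np.arccos(-z[2])),s['joint_positions'],s['grip_width'])
g=s['position']-.019*z
for l in(204,102,75,0): print(l,g+z*(.159-l/1e3))
for c in('side','top'): snap(c,c+'6')
a=cv2.imread('pics/side6.png')[60:260,250:570]; b=cv2.imread('pics/top6.png')[150:350,280:500]
cv2.imwrite('pics/c6.png',np.hstack([cv2.resize(a,(480,300)),cv2.resize(b,(320,300))]))
for l in(204,110,75,0): 
  p=g+z*(.159-l/1e3); print(l,((proj('side6',p)-[250,60])*1.5).round(),((proj('top6',p)-[280,150])*[320/220,1.5]+[480,0]).round())
E
```

```text
[ 0.44956614 -0.29874414  0.26811163] [ 0.39350913 -0.27156577 -0.87829528] 28.562597177986635 [ 0.59627186 -0.30058924 -0.07392252  2.07603953  0.02388781  0.86858068
 -1.23192561] 0.16219703552587286
204 [ 0.42438156 -0.28136393  0.32432253]
102 [ 0.46451949 -0.30906364  0.23473641]
75 [ 0.47514424 -0.31639591  0.21102244]
0 [ 0.50465742 -0.33676335  0.1451503 ]
204 [293.  61.] [727. 194.]
110 [270.  89.] [728. 167.]
75 [263.  98.] [728. 158.]
0 [248. 116.] [729. 141.]
```

View pics/c6.png

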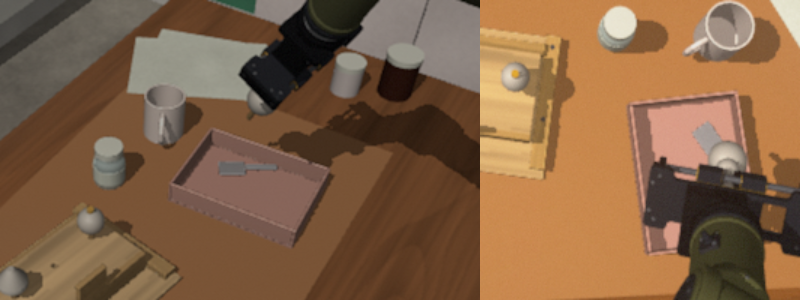

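The arm hit joint 2's lower limit, so the outward tilt stopped at 28.6° (still safely held, ball at (262,100) in the side view). I'll lean it sideways instead, which uses joint 5.

```bash
cat > d.py <<'E'
from h import *
from scipy.spatial.transform import Rotation as Ro
s=ctrl.get_state(); R=Ro.from_rotvec(s['tool_rot'])
T=Ro.from_rotvec(np.radians(45)*np.array([-.837,.547,0]))*Ro.from_rotvec(np.pi*np.array([.9971,-.0764,0]))
p=np.array([.4855,-.2748,.277]); print('turn',np.degrees((T*R.inv()).as_rotvec()).round(1),'shift',(100*(p-s['position'])).round(1))
z=R.as_matrix()[:,2]; g=s['position']-.019*z
print('lean',np.degrees(np.arccos(-z[2])).round(1),'q',np.round(s['joint_positions'],2),'w',s['grip_width'],s['grip_force'])
for l in(204,90,75,0): print(l,(g+z*(.159-l/1e3)).round(3))
E
python3 d.py
```

```text
turn [-22.   46.9 -10.4] shift [3.5 2.2 1. ]
lean 28.4 q [ 0.56 -0.3  -0.04  2.08  0.03  0.87 -1.23] w 0.16123124662052724 39.998229425400496
204 [ 0.425 -0.28   0.323]
90 [ 0.471 -0.31   0.223]
75 [ 0.476 -0.314  0.21 ]
0 [ 0.506 -0.334  0.144]
```

Raising a little, then turning in steps.

{"fn": "carry_out", "kwargs": {
  "steps": [
    [-1.5, 3.2, -0.7, 0.5, 0.3, 1, 0],
    [-3.7, 7.8, -1.7, 1, 0.5, 2, 0],
    [-6, 12.8, -2.8, 1.5, 0.8, 3, 0],
    [-8.4, 17.8, -4, 2, 1.1, 4, 0],
    [-10.7, 22.8, -5, 2.3, 1.4, 4, 0],
    [-13, 27.8, -6.2, 2.6, 1.6, 4, 0],
    [-15.4, 32.8, -7.3, 2.9, 1.8, 3, 0],
    [-17.7, 37.8, -8.4, 3.2, 2, 2, 0],
    [-20, 42.7, -9.5, 3.5, 2.2, 1.5, 0],
    [-22, 46.9, -10.4, 3.5, 2.2, 1, 0],
    [-22, 46.9, -10.4, 3.5, 2.2, 1, 0],
    [-22, 46.9, -10.4, 3.5, 2.2, 1, 0]
  ]
}}

```text
time: 15.75
position: [0.488, -0.2739, 0.2782]
tool_rot: [2.406, -0.177, -0.476]
ft_force: [-0.6, -0.3, -0.0]
grip_width: 0.159
grip_force: 40.0
```

```bash
python3 d.py
```

```text
turn [-0.1  0.1 -0.4] shift [-0.3 -0.1 -0.1]
lean 44.8 q [ 0.36  0.34 -0.39  1.56  0.75  1.76 -1.8 ] w 0.1587239595722603 39.99695511069149
204 [ 0.512 -0.236  0.324]
90 [ 0.469 -0.303  0.243]
75 [ 0.463 -0.312  0.232]
0 [ 0.435 -0.357  0.179]
```

Lean is 44.8° and the pose is right. The picture-view allowance is used up, so I'll check numerically whether the finial slipped: fit the foot/ball from image differences.

```bash
python3 - <<'E'
from h import *
s=ctrl.get_state(); z=cv2.Rodrigues(np.array(s['tool_rot']))[0][:,2]; g=s['position']-.019*z
P=lambda l:g+z*(.159-l/1e3)
for c in('side','top'):
    snap(c,c+'7'); n=c+'7'
    im=cv2.imread(f'pics/{n}.png').astype(int); sat=im.max(2)-im.min(2); val=im.max(2)
    b=proj(n,P(75)); rp=np.linalg.norm(proj(n,P(75)+[0,0.027,0])-b)
    m=((sat<28)&(val>75)).astype(np.uint8)
    k,lab,st,ce=cv2.connectedComponentsWithStats(m)
    print(c,'pred ball',b.round(1),'r~',rp.round(1),'foot',proj(n,P(0)).round(1),'bulb',proj(n,P(110)).round(1))
    for i in range(1,k):
        if st[i,4]>15 and np.linalg.norm(ce[i]-b)<40: print('  blob',st[i].tolist(),ce[i].round(1))
E
```

```text
side pred ball [430.1 121. ] r~ 7.6 foot [445.3 132.9] bulb [422.6 115.2]
  blob [386, 88, 57, 43, 1234] [420.3 111.3]
  blob [398, 94, 6, 6, 24] [400.5  96.6]
top pred ball [451.8 260.7] r~ 13.6 foot [467.1 275.9] bulb [444.2 253.2]
  blob [447, 237, 8, 4, 17] [450.5 239.2]
  blob [432, 244, 34, 32, 619] [451.1 260.8]
```

Finial seen where predicted (top ball 451,261 vs 452,261; side foot end ≈443,131 vs 445,133): no slip. Handing in.

```bash
python3 d.py; python3 -c "
from bench import ctrl; print(ctrl.close_job())"
```

```text
turn [-0.   0.3 -0.2] shift [-0.2  0.  -0.3]
lean 44.8 q [ 0.36  0.33 -0.39  1.56  0.76  1.76 -1.8 ] w 0.15718965042976274 39.99710787087679
204 [ 0.512 -0.237  0.326]
90 [ 0.468 -0.305  0.245]
75 [ 0.463 -0.314  0.234]
0 [ 0.434 -0.358  0.181]
the job is handed in; nothing more can be done
None
```

I handed the job in with the block pushed home, the latch swung to its locked position, and the finial gripped over the tray's middle at about 45° (44.8° measured), lowest point about 17 cm up; the arm never went near the jar or mug, but I did not re-check them or the other two ornaments after the final moves.

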